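# Hook and latch the cover onto a radio filter housing

## Robot

A 6-joint arm with a two-finger parallel gripper is mounted at the origin on the work surface. World frame = base frame: x ahead of the robot, y to its left, z up, the work surface at z = 0. Lengths are in m, angles in rad, forces in N, time in s.
With the tool pointing down it reaches from about 0.35 to 0.725 m from the base axis. Payload 6 kg.
Tool frame: the origin (TCP) lies on the centre line of the jaws, within the pads' length; the fingertips stand 17 mm ahead of it and the grasp point (between the pads) lies 2 mm behind it; z points along the fingers, y is the line along which they close (so a half turn about z gives the same grasp; the last joint's range is limited). The gripper opens to 85 mm and grips with 20 to 120 N. Pads are 22 mm wide; open, the fingers measure 114 mm over their backs; the gripper's body (76 mm by 85 mm) begins 54 mm behind the grasp point. The pads swing forward as they close: fully open they stand 13 mm farther back than shut.
Start: joints at [-0.823, 0.04, 0.085, 0, -1.615, -0.334], TCP at [0.241, -0.549, 0.248] pointing down, gripper open.
Joint ranges: [-2.56, 2.56], [-1.29, 2.01], [-1.08, 1.49], [-3.29, 1.98], [-2.81, -0.18], [-2.99, 2.99]. Speed limits (rad/s): [2.57, 2.57, 3.01, 3.14, 3.14, 3.14].

## Interface

Orientations are given as a unit quaternion [w, x, y, z].
In Python, from cell import state, imaging, order gives the robot as it stands.
- The arm moves only by the tool arm_command, never from a script. Its argument "commands" is a list of rows, each a list of 3 entries, a list of its own where there are three numbers: the shift along the tool's x, y, z in cm, then the turn, a rotation vector about the tool's x, y, z in rad, then the finger opening in cm, from 0 to 8.54. In form: [[[dx, dy, dz], [rx, ry, rz], hand], ...]. A call has 1 to 20 rows; each row is the pose to reach, as a shift and turn from the pose commanded when the call began, along the tool's axes at that moment; what a row does not reach only later rows make up. A row lasts 1/12 s, in which the tool goes at most 41.7 mm and 7.16 degrees, less where a joint would pass 70% of its speed; a pose out of reach is approached as far as the arm can. A call with a gripper value outside its range is refused whole. The fingers move at their own pace and stop on an object; "squeeze" is the grip in N (left out, the last holds). Time passes only in rows, so rows that repeat a pose let the fingers close. It gives the time, the measured TCP pose, the force, the opening and the grip force at its end, in the units of the state.
- state(): the state, without advancing time (a new reading comes with each control period).
- imaging.get_image(name): name is "side" or "top"; returns a dict with "image" (420x560x3 uint8, red, green, blue), "depth" (420x560 float32, m along the optical axis (not along the pixel's ray), 0 where there is no reading), "vfov" (degrees; the focal length in pixels is half the picture's height over the tangent of half this angle, whatever the lens; pixels are square), "cx", "cy" (the principal point, pixels), "pose" (4x4, takes a point from camera to world coordinates). Camera axes: x right, y down, z forward; pixel columns grow to the right and rows downward; lengths in m; the calibration is good to about 2 mm. A picture is of the moment at which its call begins.
- order.job_done(): hands the job in; it is judged then, once.
The state is a dict: "time": time; "q": joint angles; "dq": joint speeds; "joint_torque": joint torques, N m; "eef_pos": TCP position; "tool_rot": TCP orientation; "wrist_force": force on the tool from outside, world axes, zero at the start; "torque": the same for the moment, N m; "opening": finger opening in m; "gripper_force": force on a finger pad.
Only numpy, scipy, OpenCV 4.12 (cv2) and the standard library are available. Lean on these libraries where they do the work, as an engineer would, in place of code of your own. Each camera call takes 0.05 s, during which the arm holds its last target. There are 200 camera calls.

## Task

Put the cover that has a tongue on the open radio filter housing: tilt it, hook its tongue under the housing's fixed lip, then swing the other edge down and press until the spring latch snaps closed over it, so that the cover lies fully home and flat. Let go, and leave the plain cover without a tongue, the screwdriver, the weight and the tray where they are.

Things in the scene. Friction and masses are not known exactly. Their poses are not given: they have to be found in the camera images.
- housing: Grey metal filter housing, fixed to the bench, turned about the vertical only. Origin: centre of the cover opening in plan, at bench level; x runs from the lip end to the latch end, z up. Spans x -90..100, y -75..75 mm, top of lip z 53. Opening: x -66.5..66.5, y -53..53 between walls that rise from the ledge (z 42) to z 46. Cavity below with tuning screws (under z 35).
- mouth (a point): Middle of the fixed lip's inner edge in plan, at ledge height (housing -66.5, 0, 42 mm). The lip spans the whole width, underside 6 mm and top 11 mm above this point. Under it a pocket takes the tongue: 13.5 mm deep towards -x, 68 mm wide, floor 4 mm below this point and reaching 8 mm inwards of it. The lip and the faces beside the pocket stop the plate's front edge at x -66.5.
- latch (a joint): Spring latch at the housing's +x end, slides along housing x: 0 closed (nose over the opening), up to 0.009 m as the nose is pushed outwards. Spring 1.5 N per mm, 4.5 N preload; returns by itself. Its nose has a ramp on top: pressing the cover's edge down there (10 to 20 N) drives it back until it snaps over the plate. The cover's weight, lowered gently, does not.
- latch_nose (a point): Lower front edge of the latch nose, 40 mm wide in y; at housing (61.5, 0, 47.3) mm when closed. The ramp climbs from 2 mm above this edge, outwards 6.5 mm and up 9 mm.
- cover: The cover with a tongue: plain aluminium plate 130 (x) x 100 (y) x 4 mm, about 0.2 kg, flat on the bench at the start, rib up. Origin: centre of the plate's underside (without tongue); z up. The tongue, 60 mm wide, 4 mm thick, in the plate's plane, sticks out 11 mm at the -x edge. Grip rib on top at x 0, y 0: 10 mm thick in x, 60 mm long in y, from z 4 to z 38 mm.
- tongue_tip (a point): middle of the tongue's outer end, on the underside: cover (-76, 0, 0) mm.
- free_edge (a point): middle of the cover's opposite edge, on the top face: cover (65, 0, 4) mm; this edge goes under the latch.
- plain_cover: the same plate with the same rib but no tongue; to be left alone. Origin: centre of its underside. The two covers lie left and right of the housing, either way round.
- driver: screwdriver lying beyond the housing; leave alone.
- weight: black round weight, 90 mm across, 40 mm high, beyond the housing; leave alone.
- tray: grey open tray 100 x 140 x 30 mm, beyond the housing; leave alone.
- seat (a point): Centre of the opening at ledge height (housing 0, 0, 42 mm). The seated cover's underside lies on the ledge, along both sides and the latch end: its origin is then here, within 1.5 mm in x and 3 mm in y (the play), its x along the housing's x.
Not all that is in view belongs to the job. Leave any brown or yellow look-alike of the cover alone.

How it is judged:
By the outcome, as a careful person would: the job done as asked, in the order asked, and still so for the second after the job is handed in, with the robot touching nothing.
It also fails if it takes over 45 s, if anything falls off the work surface, if the arm or the gripper's body presses on something with over 40 N, if the wrist force passes 120 N, or if a joint passes its speed limit or range.

## Working session

There is one attempt and no reset: what is moved stays moved. The work goes in short steps, Python scripts to look and compute and a tool call to move; the robot and the scene stay as the last step left them, time stands still between calls to the robot, and variables do not carry over. Pictures are saved under pics/ and viewed, at most 10 in all, crops included, and the job is handed in when it is done.

Besides the shell and the picture viewer there is one more tool, called after "Emit:" as name(argument=value, ...), one argument or row to a line, values as JSON. arm_command: Moves the arm, as the interface text tells. Its arguments: {"type":"object","properties":{"commands":{"type":"array","items":{"type":"array"}},"squeeze":{"type":"number"}},"required":["commands"]}

```bash
mkdir -p pics; ls; cat > h.py <<'E'
import numpy as np, cv2
from cell import state, imaging, order
def get(n):
    d=imaging.get_image(n); h=d["image"].shape[0]
    d["f"]=h/2/np.tan(np.radians(d["vfov"])/2); return d
def cloud(d):
    z=d["depth"]; v,u=np.mgrid[:z.shape[0],:z.shape[1]]
    P=np.stack([(u-d["cx"])/d["f"]*z,(v-d["cy"])/d["f"]*z,z],-1)
    P=P@d["pose"][:3,:3].T+d["pose"][:3,3]; P[z==0]=np.nan; return P
def ray(d,u,v,h):
    r=d["pose"][:3,:3]@np.array([(u-d["cx"])/d["f"],(v-d["cy"])/d["f"],1]);o=d["pose"][:3,3]
    return o+r*(h-o[2])/r[2]
def save(d,n): cv2.imwrite("pics/"+n,d["image"][:,:,::-1])
E
python3 - <<'E'
from h import *
for n in("top","side"):
    d=get(n); save(d,n+"1.png"); np.savez(n+"1.npz",**d); print(n,d["vfov"],d["cx"],d["cy"],d["pose"].round(3).tolist())
s=state(); print(s)
E
```

```text
pics
top 50.898111628262 281.03659949516134 218.24763894873828 [[0.008, -0.985, 0.171, 0.404], [-1.0, -0.011, -0.015, -0.09], [0.016, -0.171, -0.985, 1.105], [0.0, 0.0, 0.0, 1.0]]
side 50.597405891190554 279.2270397801424 207.7088647886309 [[-0.969, -0.178, 0.171, 0.398], [-0.246, 0.683, -0.687, 0.605], [0.006, -0.708, -0.706, 0.77], [0.0, 0.0, 0.0, 1.0]]
{'time': 0.1, 'q': array([-8.23333013e-01,  4.07483100e-02,  8.39327510e-02, -3.94831337e-04,
       -1.61548926e+00, -3.33704796e-01]), 'dq': array([ 0.00081279, -0.00060409,  0.00110417,  0.00205142, -0.00041815,
       -0.00062722]), 'joint_torque': array([-5.94076511e-03, -3.69347298e+01,  3.48281300e+01,  6.95179403e+00,
       -4.54692839e-03,  8.24814606e-06]), 'eef_pos': array([ 0.24119898, -0.54910224,  0.24739543]), 'tool_rot': array([-2.19059762e-04, -2.05415132e-01,  9.78674622e-01,  7.48195115e-04]), 'wrist_force': array([-0.60863413,  0.05486898, -0.1208936 ]), 'torque': array([ 0.01472149, -0.05715931, -0.03398094]), 'gripper_force': 0.0, 'opening': 0.08521087069806647}
```

View pics/top1.png

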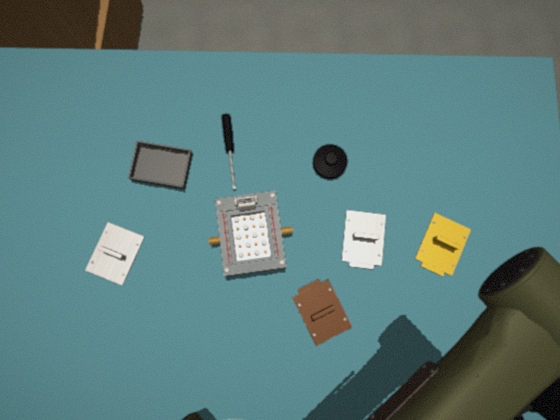

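View pics/side1.png

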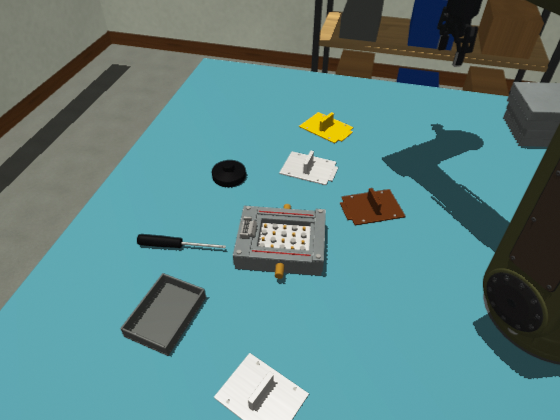

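The top view shows the latch at (246,202), so the housing's +x points up in the image. The right white cover at (365,239) seems to have a tongue at its lower edge (367,267). The left white cover at (115,253) looks plain, and the brown and yellow look-alikes are at (322,312) and (444,245).

```bash
python3 - <<'E'
from h import *
d=dict(np.load("top1.npz")); 
for k in("f","cx","cy"): d[k]=float(d[k])
P=cloud(d); im=d["image"].astype(int); Z=P[...,2]
mx=im.max(-1);mn=im.min(-1)
white=((mn>150)&(mx-mn<40)).astype(np.uint8)
def onp(c,h): return np.array([ray(d,u,v,h)[:2] for u,v in c])
print("table z",np.nanmedian(Z[300:350,150:200]))
for nm,(u0,u1,v0,v1) in dict(R=(325,402,195,285),L=(75,155,210,300)).items():
    m=np.zeros_like(white); m[v0:v1,u0:u1]=white[v0:v1,u0:u1]
    m=cv2.morphologyEx(m,cv2.MORPH_CLOSE,np.ones((9,9)))
    c=max(cv2.findContours(m,0,cv2.CHAIN_APPROX_NONE)[0],key=cv2.contourArea)[:,0]
    p=onp(c,.004); r=cv2.minAreaRect((p*1000).astype(np.float32)); print(nm,r,"area mm2",cv2.contourArea((p*1000).astype(np.float32)))
    rib=np.zeros(Z.shape,bool); rib[v0:v1,u0:u1]=(Z>.025)[v0:v1,u0:u1]
    q=P[rib]; print(" rib",len(q),q.mean(0),cv2.minAreaRect((q[:,:2]*1000).astype(np.float32)), np.nanmax(q[:,2]))
    print(" box",cv2.boxPoints(r).round(1).tolist())
sl=(slice(170,300),slice(195,310))
m=np.zeros(Z.shape,np.uint8); m[sl]=(Z[sl]>.04)
m=cv2.morphologyEx(m,cv2.MORPH_OPEN,np.ones((3,3)))
c=max(cv2.findContours(m,0,cv2.CHAIN_APPROX_NONE)[0],key=cv2.contourArea)[:,0]
q=P[m>0]; r=cv2.minAreaRect((q[:,:2]*1000).astype(np.float32)); print("H",r,cv2.boxPoints(r).round(1).tolist(),np.nanpercentile(q[:,2],[5,50,95]))
big=cv2.resize(d["image"][170:300,195:405],None,fx=3.8,fy=3.8,interpolation=cv2.INTER_CUBIC)
cv2.imwrite("pics/crop1.png",big[:,:,::-1])
E
```

```text
table z -6.982755445672506e-05
R ((543.6978149414062, -314.66705322265625), (101.64210510253906, 142.4344024658203), 83.59769439697266) area mm2 13481.919771981891
 rib 120 [ 0.54759179 -0.31569881  0.03642481] ((548.0245361328125, -316.338623046875), (60.29652404785156, 10.191537857055664), 83.54912567138672) 0.04306249495204906
 box [[467.29998779296875, -357.20001220703125], [608.7999877929688, -373.1000061035156], [620.0999755859375, -272.1000061035156], [478.6000061035156, -256.20001220703125]]
L ((503.1402893066406, 306.19085693359375), (101.04913330078125, 130.59707641601562), 68.8916015625) area mm2 12678.081809655996
 rib 113 [0.501855   0.30292678 0.03763562] ((502.3367919921875, 304.5961608886719), (61.515560150146484, 9.856595039367676), 69.20044708251953) 0.0426634516646458
 box [[424.0, 282.6000061035156], [545.9000244140625, 235.5], [582.2999877929688, 329.79998779296875], [460.3999938964844, 376.79998779296875]]
H ((552.42236328125, -31.91083526611328), (190.82814025878906, 150.11459350585938), 8.642200469970703) [[446.79998779296875, 28.0], [469.3999938964844, -120.5], [658.0, -91.80000305175781], [635.5, 56.599998474121094]] [0.0414132  0.0470329  0.05584913]
```

View pics/crop1.png

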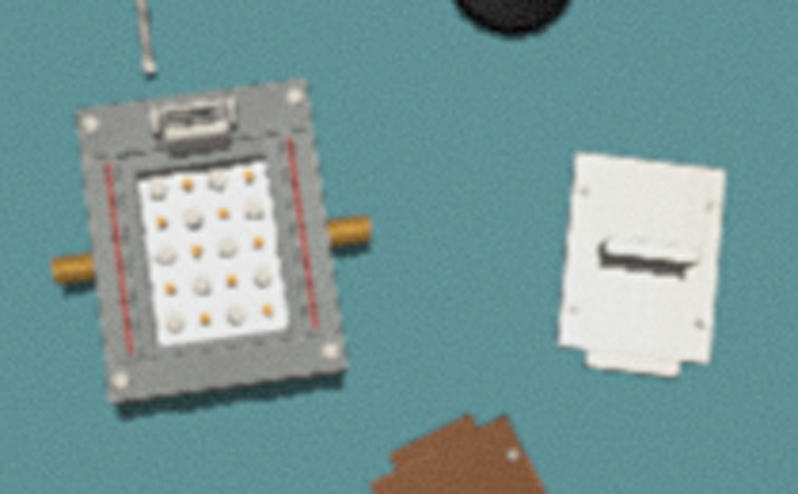

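The tongue is confirmed on the right cover, at crop (632,368), pointing towards world -x. The latch is at the +x end of the housing. I'm planning the moves now.

```bash
cat >> h.py <<'E'
from scipy.spatial.transform import Rotation as Ro
cr=lambda q: Ro.from_quat(np.roll(q,-1))
def toolR(yaw,tilt=0):
    "tool y along -(plate x); plate yaw in deg, tilt = free edge up, deg"
    Rp=Ro.from_euler('z',yaw,degrees=True)*Ro.from_euler('y',-tilt,degrees=True)
    M=Rp.as_matrix(); y=-M[:,0]; z=-M[:,2]
    return Ro.from_matrix(np.stack([np.cross(y,z),y,z],1))
def rel(p,R,s=None,p0=None,R0=None):
    if p0 is None: s=s or state(); p0=s["eef_pos"];R0=cr(s["tool_rot"])
    print("cm",(R0.inv().apply(np.array(p)-p0)*100).round(2).tolist(),"rot",(R0.inv()*R).as_rotvec().round(4).tolist())
E
python3 - <<'E'
from h import *
rel([.5485,-.3157,.10],toolR(-6.41))
E
```

```text
cm [-37.52, 8.99, 14.75] rot [0.0015, 0.0007, -1.0451]
```

Emit:
arm_command(
  commands=[
    [[-37.5, 9, 14.75], [0, 0, -1.045], 6],
    [[-37.5, 9, 14.75], [0, 0, -1.045], 6],
    [[-37.5, 9, 14.75], [0, 0, -1.045], 6],
    [[-37.5, 9, 14.75], [0, 0, -1.045], 6],
    [[-37.5, 9, 14.75], [0, 0, -1.045], 6],
    [[-37.5, 9, 14.75], [0, 0, -1.045], 6],
    [[-37.5, 9, 14.75], [0, 0, -1.045], 6],
    [[-37.5, 9, 14.75], [0, 0, -1.045], 6],
    [[-37.5, 9, 14.75], [0, 0, -1.045], 6],
    [[-37.5, 9, 14.75], [0, 0, -1.045], 6],
    [[-37.5, 9, 14.75], [0, 0, -1.045], 6],
    [[-37.5, 9, 14.75], [0, 0, -1.045], 6],
    [[-37.5, 9, 14.75], [0, 0, -1.045], 6],
    [[-37.5, 9, 14.75], [0, 0, -1.045], 6],
    [[-37.5, 9, 14.75], [0, 0, -1.045], 6],
    [[-37.5, 9, 14.75], [0, 0, -1.045], 6],
  ],
)

```text
time: 1.43
eef_pos: [0.548, -0.317, 0.1015]
tool_rot: [0.0, -0.666, 0.746, -0.0]
wrist_force: [0.1, 0.4, -0.1]
opening: 0.0602
gripper_force: 0.0
```

```bash
python3 - <<'E'
from h import *
rel([.5485,-.3157,.026],toolR(-6.41)); s=state();print(s["eef_pos"],s["q"],s["time"],s["opening"])
E
```

```text
cm [-0.13, -0.03, 7.55] rot [-0.001, -0.0001, -0.0015]
[ 0.54798303 -0.31698222  0.10153098] [-2.08795528e-01  1.57472142e-01 -5.73197809e-02  3.38244713e-05
 -1.35496640e+00  9.54062533e-02] 1.4333 0.06023394201042182
```

Emit:
arm_command(
  commands=[
    [[0, 0, 4], [0, 0, 0], 4],
    [[0, 0, 6], [0, 0, 0], 4],
    [[0, 0, 7.5], [0, 0, 0], 4],
    [[0, 0, 7.5], [0, 0, 0], 4],
    [[0, 0, 7.5], [0, 0, 0], 4],
    [[0, 0, 7.5], [0, 0, 0], 0.5],
    [[0, 0, 7.5], [0, 0, 0], 0.5],
    [[0, 0, 7.5], [0, 0, 0], 0.5],
    [[0, 0, 7.5], [0, 0, 0], 0.5],
    [[0, 0, 7.5], [0, 0, 0], 0.5],
    [[0, 0, 7.5], [0, 0, 0], 0.5],
    [[0, 0, 7.5], [0, 0, 0], 0.5],
    [[0, 0, 7.5], [0, 0, 0], 0.5],
    [[0, 0, 7.5], [0, 0, 0], 0.5],
  ],
  squeeze=90,
)

```text
time: 2.6
eef_pos: [0.5494, -0.3166, 0.028]
tool_rot: [0.0, -0.667, 0.745, -0.001]
wrist_force: [-1.2, 0.8, 6.2]
opening: 0.0083
gripper_force: 90.7
```

Emit:
arm_command(
  commands=[
    [[0, 0, -3], [0, 0, 0], 0.5],
    [[0, 0, -6], [0, 0, 0], 0.5],
    [[0, 0, -9], [0, 0, 0], 0.5],
    [[0, 0, -12], [0, 0, 0], 0.5],
    [[0, 0, -12], [0, 0, 0], 0.5],
    [[0, 0, -12], [0, 0, 0], 0.5],
    [[0, 0, -12], [0, 0, 0], 0.5],
    [[0, 0, -12], [0, 0, 0], 0.5],
  ],
)

```text
time: 3.27
eef_pos: [0.5476, -0.3156, 0.1434]
tool_rot: [-0.001, -0.666, 0.746, 0.002]
wrist_force: [-0.5, -0.3, -3.1]
opening: 0.0085
gripper_force: 89.4
```

```bash
python3 - <<'E'
from h import *
s=state(); print(s["eef_pos"],s["wrist_force"],s["opening"],s["time"])
# cover in tool: measured with plate flat at grasp
H=np.array([.5475,-.0327,0]); RH=Ro.from_euler('z',8.64,degrees=True)
# above housing, TCP (tool-in-cover ~ (0,0,.028)); plate centre z .13, tilt 12, x +20mm
for t,x,z in((12,.02,.12),):
    c=H+RH.apply([x,0,z]); R=toolR(8.64,t); p=c-R.apply([0,0,.028]); print(p); rel(p,R)
E
```

```text
[ 0.54759241 -0.31559029  0.14343231] [-0.45228662 -0.28621336 -3.10430422] 0.00847207507020307 3.2667
[ 0.56151757 -0.03057003  0.14738813]
cm [-28.48, 1.81, -0.35] rot [0.2113, -0.0257, -0.2622]
```

Emit:
arm_command(
  commands=[
    [[-28.5, 1.8, -0.35], [0.211, -0.026, -0.262], 0.5],
    [[-28.5, 1.8, -0.35], [0.211, -0.026, -0.262], 0.5],
    [[-28.5, 1.8, -0.35], [0.211, -0.026, -0.262], 0.5],
    [[-28.5, 1.8, -0.35], [0.211, -0.026, -0.262], 0.5],
    [[-28.5, 1.8, -0.35], [0.211, -0.026, -0.262], 0.5],
    [[-28.5, 1.8, -0.35], [0.211, -0.026, -0.262], 0.5],
    [[-28.5, 1.8, -0.35], [0.211, -0.026, -0.262], 0.5],
    [[-28.5, 1.8, -0.35], [0.211, -0.026, -0.262], 0.5],
    [[-28.5, 1.8, -0.35], [0.211, -0.026, -0.262], 0.5],
    [[-28.5, 1.8, -0.35], [0.211, -0.026, -0.262], 0.5],
    [[-28.5, 1.8, -0.35], [0.211, -0.026, -0.262], 0.5],
    [[-28.5, 1.8, -0.35], [0.211, -0.026, -0.262], 0.5],
    [[-28.5, 1.8, -0.35], [0.211, -0.026, -0.262], 0.5],
  ],
)

```text
time: 4.35
eef_pos: [0.5623, -0.032, 0.149]
tool_rot: [-0.079, 0.754, -0.649, 0.07]
wrist_force: [-0.4, -0.3, -2.9]
opening: 0.0083
gripper_force: 89.3
```

```bash
python3 - <<'E'
from h import *
d=get("side"); np.savez("side2.npz",**d); t=get("top"); np.savez("top2.npz",**t)
s=state(); p=s["eef_pos"];R=cr(s["tool_rot"]); print(p,(toolR(8.64,12).inv()*R).as_rotvec().round(4),s["wrist_force"])
c=p+R.apply([0,0,.028]); M=R.as_matrix(); ex,ey,ez=-M[:,1],M[:,0]*1,-M[:,2]; 
ey=np.cross(ez,ex)
for n,D in(("side",d),("top",t)):
    P=cloud(D); L=(P-c)@np.stack([ex,ey,ez],1)*1000
    im=D["image"].astype(int); w=(im.min(-1)>120)&(im.max(-1)-im.min(-1)<45)
    k=w&(abs(L[...,0])<95)&(abs(L[...,1])<70)&(L[...,2]>-12)&(L[...,2]<20)
    q=L[k]; print(n,len(q))
    if len(q)<50: continue
    top=q[(q[:,2]<15)]; A=np.c_[top[:,:2],np.ones(len(top))]
    for _ in range(3):
        co=np.linalg.lstsq(A,top[:,2],rcond=None)[0]; r=abs(top[:,2]-A@co)<2.5; A,top=A[r],top[r]
    print(" plane slope x,y,z0",co, len(top)); print(" x",np.percentile(top[:,0],[.5,50,99.5])," y",np.percentile(top[:,1],[.5,99.5]))
    print(" rect",cv2.minAreaRect(top[:,:2].astype(np.float32)))
save(d,"side2.png")
E
```

```text
[ 0.56232529 -0.03174822  0.14915107] [0.0022 0.002  0.0011] [-0.75536709  0.1903758  -1.9181114 ]
side 1435
 plane slope x,y,z0 [-1.79754735e-03 -2.72549858e-03  2.53131379e+00] 1366
 x [-75.14528404  22.2347202   63.76903233]  y [-46.5467914   52.83312494]
 rect ((-6.10418701171875, 2.4993515014648438), (140.8115692138672, 102.88260650634766), 0.2199099063873291)
top 312
 plane slope x,y,z0 [-7.71817387e-03 -1.45633290e-03  4.44107310e+00] 266
 x [-63.54829267  53.44216773  64.59175657]  y [-49.98334577  49.14051279]
 rect ((-0.02645111083984375, -0.4986572265625), (129.5270538330078, 99.28999328613281), 0.19201578199863434)
```

View pics/side2.png

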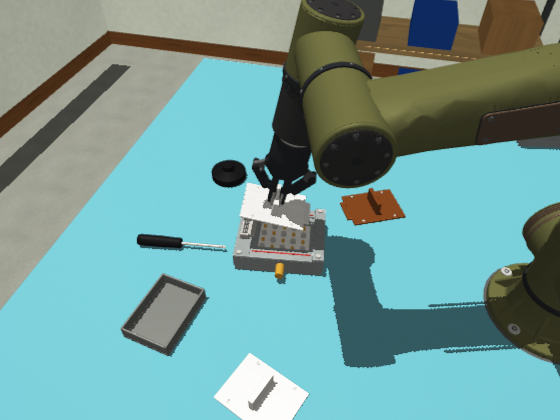

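The cover is held without slip, tilted above the housing; its free edge is at about (243,200) in the side view. I'll cross-check the housing in the side view so the relative error cancels.

```bash
python3 - <<'E'
from h import *
for n in("side1","top1"):
    d=dict(np.load(n+".npz")); 
    for k in("f","cx","cy"): d[k]=float(d[k])
    P=cloud(d); Q=(P-[.5475,-.0327,0])@Ro.from_euler('z',8.64,degrees=True).as_matrix()*1000
    k=(abs(Q[...,0]-5)<110)&(abs(Q[...,1])<90)&(Q[...,2]>40)&(Q[...,2]<62); k=cv2.morphologyEx(k.astype(np.uint8),cv2.MORPH_OPEN,np.ones((3,3)))>0
    q=Q[k]; print(n,cv2.minAreaRect(q[:,:2].astype(np.float32)), np.percentile(q[:,0],[.3,99.7]),np.percentile(q[:,1],[.3,99.7]))
    lip=q[(q[:,0]<-70)&(q[:,0]>-88)]; print(" lip z",np.median(lip[:,2]),"rim z",np.median(q[(abs(q[:,0])<40)&(abs(q[:,1])>58)][:,2]))
    la=Q[(Q[...,0]>58)&(Q[...,0]<105)&(abs(Q[...,1])<25)]
    for a in range(58,104,5): 
        b=la[(la[:,0]>=a)&(la[:,0]<a+5)]; print(a,np.percentile(b[:,2],[10,90]).round(1) if len(b) else None,end=' ')
    print()
s=state(); p=s["eef_pos"]; R=cr(s["tool_rot"]); H=np.array([.5475,-.0327,0]); RH=Ro.from_euler('z',8.64,degrees=True)
tip=p+R.apply([0,.076,.028]); print("tip in housing mm",RH.inv().apply(tip-H)*1000)
E
```

```text
side1 ((4.3455810546875, 2.4933395385742188), (191.040771484375, 154.62371826171875), 0.7044183015823364) [-90.54445681  98.61775422] [-73.34589847  78.65021277]
 lip z 51.76806506203951 rim z 44.51297026889867
58 [39.4 50.4] 63 [44.2 57.1] 68 [47.7 55.2] 73 [51.  57.3] 78 [52.4 56.8] 83 [51.2 57.2] 88 [45.7 56.4] 93 [42.8 45.9] 98 [42.9 46. ] 103 None 
top1 ((4.985076904296875, 0.04073333740234375), (190.82818603515625, 150.11459350585938), 0.0022041178308427334) [-90.29663631  99.16931234] [-74.52594391  74.58309638]
 lip z 53.136508733187426 rim z 46.05229922294396
58 [40.3 51.7] 63 [45.6 58.9] 68 [45.2 57.7] 73 [48. 60.] 78 [51.4 58.4] 83 [52.  59.1] 88 [50.2 59.2] 93 [43.4 48.7] 98 [42.3 47.5] 103 None 
tip in housing mm [-53.62155195  -1.2632274  105.80954978]
```

```bash
cat >> h.py <<'E'
H=np.array([.5475,-.0327,0]); RH=Ro.from_euler('z',8.64,degrees=True)
def tipinfo():
    s=state(); R=cr(s["tool_rot"]); p=s["eef_pos"]
    M=RH.inv()*R; t=RH.inv().apply(p+R.apply([0,.076,.028])-H)*1000
    f=RH.inv().apply(p+R.apply([0,-.065,.024])-H)*1000
    print("tip",t.round(2),"free",f.round(2),"err",(toolR(8.64,0).inv()*R).as_rotvec(degrees=True).round(2),"F_h",RH.inv().apply(s["wrist_force"]).round(1),"open",s["opening"],"t",s["time"])
def go(tip,tilt):
    "shift for tongue tip at housing mm with tilt"
    R=toolR(8.64,tilt); p=H+RH.apply(np.array(tip)/1000)-R.apply([0,.076,.028]); rel(p,R)
E
python3 - <<'E'
from h import *
tipinfo(); go([-60,0,60],12); go([-60.5,0,46],12); go([-60.5,0,41],12)
E
```

```text
tip [-53.62  -1.26 105.81] free [ 83.39  -1.4  139.34] err [12.13  0.11  0.07] F_h [-0.7  0.3 -1.9] open 0.008646055017752974 t 4.45
cm [-0.14, 1.58, 4.36] rot [-0.0022, -0.002, -0.0011]
cm [-0.14, 1.92, 5.72] rot [-0.0022, -0.002, -0.0011]
cm [-0.14, 2.03, 6.21] rot [-0.0022, -0.002, -0.0011]
```

Emit:
arm_command(
  commands=[
    [[-0.14, 1, 2.2], [0, 0, 0], 0.5],
    [[-0.14, 1.6, 4.4], [0, 0, 0], 0.5],
    [[-0.14, 1.7, 4.8], [0, 0, 0], 0.5],
    [[-0.14, 1.8, 5.2], [0, 0, 0], 0.5],
    [[-0.14, 1.9, 5.6], [0, 0, 0], 0.5],
    [[-0.14, 1.9, 5.7], [0, 0, 0], 0.5],
    [[-0.14, 1.9, 5.7], [0, 0, 0], 0.5],
    [[-0.14, 1.9, 5.7], [0, 0, 0], 0.5],
  ],
)

```text
time: 5.12
eef_pos: [0.5562, -0.0306, 0.0906]
tool_rot: [-0.08, 0.754, -0.648, 0.07]
wrist_force: [-0.0, -0.4, -2.4]
opening: 0.0082
gripper_force: 89.0
```

```bash
python3 - <<'E'
from h import *
tipinfo(); go([-61,0,41],12);go([-70,0,40.5],12);go([-76,0,40.5],12)
d=get("side"); cv2.imwrite("pics/side3.png",cv2.resize(d["image"][150:300,190:360],None,fx=4,fy=4,interpolation=cv2.INTER_CUBIC)[:,:,::-1])
E
```

```text
tip [-59.38   0.71  47.17] free [77.58  0.78 80.93] err [ 1.223e+01  1.100e-01 -1.000e-02] F_h [-0.1 -0.4 -2.4] open 0.008171550251225667 t 5.1167
cm [0.08, 0.28, 0.6] rot [-0.0039, -0.0018, 0.0005]
cm [0.08, 1.17, 0.46] rot [-0.0039, -0.0018, 0.0005]
cm [0.08, 1.75, 0.33] rot [-0.0039, -0.0018, 0.0005]
```

View pics/side3.png

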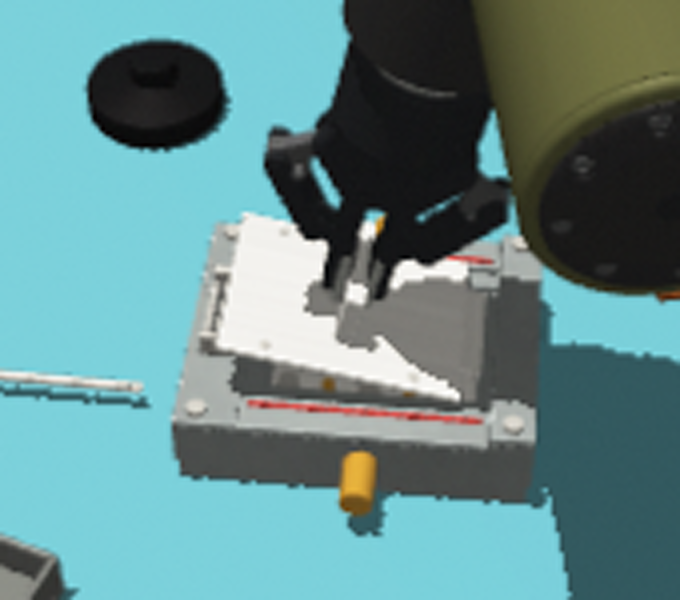

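The plate's front corner at crop (460,400) sits just inside the lip edge (~488,430), and the free edge is high over the latch. Next I lower it and slide it in.

Emit:
arm_command(
  commands=[
    [[0.08, 0.2, 0.3], [0, 0, 0], 0.5],
    [[0.08, 0.28, 0.55], [0, 0, 0], 0.5],
    [[0.08, 0.28, 0.6], [0, 0, 0], 0.5],
    [[0.08, 0.28, 0.6], [0, 0, 0], 0.5],
    [[0.08, 0.28, 0.6], [0, 0, 0], 0.5],
  ],
)

```text
time: 5.58
eef_pos: [0.5543, -0.0317, 0.083]
tool_rot: [-0.08, 0.754, -0.648, 0.07]
wrist_force: [0.7, 0.1, -3.3]
opening: 0.0083
gripper_force: 89.3
```

```bash
python3 - <<'E'
from h import *
tipinfo(); go([-68,0,40.5],12);go([-76,0,40.5],12)
E
```

```text
tip [-61.55  -0.08  39.68] free [ 7.547e+01 -1.000e-02  7.322e+01] err [ 1.213e+01  1.000e-01 -1.000e-02] F_h [ 0.7 -0.  -3.3] open 0.008278323111116065 t 5.5833
cm [0.0, 0.61, -0.2] rot [-0.0023, -0.0018, 0.0004]
cm [0.0, 1.39, -0.37] rot [-0.0023, -0.0018, 0.0004]
```

Emit:
arm_command(
  commands=[
    [[0, 0.2, -0.08], [0, 0, 0], 0.5],
    [[0, 0.4, -0.15], [0, 0, 0], 0.5],
    [[0, 0.6, -0.2], [0, 0, 0], 0.5],
    [[0, 0.8, -0.24], [0, 0, 0], 0.5],
    [[0, 1.0, -0.28], [0, 0, 0], 0.5],
    [[0, 1.2, -0.33], [0, 0, 0], 0.5],
    [[0, 1.35, -0.37], [0, 0, 0], 0.5],
    [[0, 1.35, -0.37], [0, 0, 0], 0.5],
    [[0, 1.35, -0.37], [0, 0, 0], 0.5],
  ],
)

```text
time: 6.33
eef_pos: [0.5405, -0.0337, 0.084]
tool_rot: [-0.08, 0.754, -0.648, 0.07]
wrist_force: [0.2, -0.5, -2.2]
opening: 0.0084
gripper_force: 89.3
```

```bash
python3 - <<'E'
from h import *
tipinfo(); 
for t,z in((9,40.5),(6,41),(3,41.5),(1.5,41.8),(0,42)): go([-76,0,z],t)
E
```

```text
tip [-7.546e+01 -5.000e-02  4.061e+01] free [6.153e+01 2.000e-02 7.421e+01] err [ 1.216e+01  1.000e-01 -1.000e-02] F_h [ 0.2 -0.6 -2.2] open 0.008420574283699163 t 6.3333
cm [0.0, -0.09, 0.42] rot [-0.0551, -0.0017, 0.0003]
cm [0.0, -0.21, 0.78] rot [-0.1075, -0.0017, 0.0003]
cm [0.0, -0.32, 1.15] rot [-0.1598, -0.0017, 0.0003]
cm [0.0, -0.36, 1.33] rot [-0.186, -0.0017, 0.0002]
cm [0.0, -0.4, 1.52] rot [-0.2122, -0.0017, 0.0002]
```

Emit:
arm_command(
  commands=[
    [[0, -0.05, 0.2], [-0.025, 0, 0], 0.5],
    [[0, -0.09, 0.42], [-0.055, 0, 0], 0.5],
    [[0, -0.15, 0.6], [-0.08, 0, 0], 0.5],
    [[0, -0.21, 0.78], [-0.107, 0, 0], 0.5],
    [[0, -0.21, 0.78], [-0.107, 0, 0], 0.5],
    [[0, -0.21, 0.78], [-0.107, 0, 0], 0.5],
  ],
)

```text
time: 6.83
eef_pos: [0.5445, -0.0331, 0.0766]
tool_rot: [-0.039, 0.757, -0.651, 0.035]
wrist_force: [0.8, 0.8, -2.4]
opening: 0.008
gripper_force: 89.4
```

```bash
python3 - <<'E'
from h import *
tipinfo(); 
for t,z in((3,41.5),(1.5,41.8),(0,42),(-1,42),(-2,42.)): go([-75.7,0,z],t)
E
```

```text
tip [-7.567e+01 -5.000e-02  4.073e+01] free [ 6.413e+01 -3.000e-02  5.952e+01] err [6.03 0.11 0.  ] F_h [ 0.9  0.7 -2.4] open 0.008038707834722925 t 6.8333
cm [0.0, -0.14, 0.33] rot [-0.0529, -0.0019, 0.0]
cm [0.0, -0.21, 0.5] rot [-0.0791, -0.0019, -0.0]
cm [-0.0, -0.26, 0.69] rot [-0.1053, -0.0019, -0.0]
cm [-0.0, -0.3, 0.82] rot [-0.1227, -0.0019, -0.0]
cm [-0.0, -0.33, 0.96] rot [-0.1402, -0.0019, -0.0001]
```

Now press with the grip, raising the squeeze to 120 N.

Emit:
arm_command(
  commands=[
    [[0, -0.07, 0.17], [-0.026, 0, 0], 0.5],
    [[0, -0.14, 0.33], [-0.053, 0, 0], 0.5],
    [[0, -0.18, 0.42], [-0.066, 0, 0], 0.5],
    [[0, -0.21, 0.52], [-0.079, 0, 0], 0.5],
    [[0, -0.23, 0.62], [-0.092, 0, 0], 0.5],
    [[0, -0.26, 0.72], [-0.105, 0, 0], 0.5],
    [[0, -0.26, 0.75], [-0.11, 0, 0], 0.5],
    [[0, -0.26, 0.75], [-0.11, 0, 0], 0.5],
    [[0, -0.26, 0.75], [-0.11, 0, 0], 0.5],
  ],
  squeeze=120,
)

```text
time: 7.58
eef_pos: [0.5473, -0.0329, 0.0702]
tool_rot: [0.002, 0.758, -0.652, -0.001]
wrist_force: [-3.1, 0.0, 1.2]
opening: 0.0079
gripper_force: 123.6
```

```bash
python3 - <<'E'
from h import *
tipinfo(); print(state()["torque"])
go([-75.7,0,42],0);go([-75.7,0,41],-1.5)
E
```

```text
tip [-76.36  -0.2   42.46] free [64.65 -0.22 45.9 ] err [-0.23  0.1   0.01] F_h [-3.   0.5  1.2] open 0.007867320914677714 t 7.5833
[0.00075295 0.6319626  0.03233996]
cm [-0.02, -0.06, 0.02] rot [0.004, -0.0018, -0.0002]
cm [-0.02, -0.13, 0.32] rot [-0.0222, -0.0018, -0.0002]
```

The numbers suggest it has snapped home. I'll press a little more, release, retreat and look.

Emit:
arm_command(
  commands=[
    [[0, 0, 0.15], [-0.01, 0, 0], 0.5],
    [[0, 0, 0.25], [-0.015, 0, 0], 0.5],
    [[0, 0, 0.25], [-0.015, 0, 0], 0.5],
    [[0, 0, 0.25], [-0.015, 0, 0], 0.5],
  ],
)

```text
time: 7.92
eef_pos: [0.5485, -0.0331, 0.0704]
tool_rot: [0.007, 0.759, -0.652, -0.004]
wrist_force: [-8.4, -0.6, 12.6]
opening: 0.0078
gripper_force: 125.2
```

```bash
python3 - <<'E'
from h import *
tipinfo(); print(state()["torque"])
E
```

```text
tip [-75.55  -0.73  43.62] free [65.49 -0.61 45.28] err [-0.95  0.19 -0.04] F_h [-8.4  0.7 12.6] open 0.007842480489996554 t 7.9167
[0.16634456 2.1637689  0.08297804]
```

Firm contact with no further travel. Back to neutral, open, and retreat.

Emit:
arm_command(
  commands=[
    [[0, 0, -0.25], [0.015, 0, 0], 0.5],
    [[0, 0, -0.25], [0.015, 0, 0], 0.5],
    [[0, 0, -0.25], [0.015, 0, 0], 3],
    [[0, 0, -0.25], [0.015, 0, 0], 3],
    [[0, 0, -0.25], [0.015, 0, 0], 3],
    [[0, 0, -0.25], [0.015, 0, 0], 3],
    [[0, 0, -0.25], [0.015, 0, 0], 3],
    [[0, 0, -2], [0.015, 0, 0], 3],
    [[0, 0, -4], [0.015, 0, 0], 3],
    [[0, 0, -8], [0.015, 0, 0], 3],
    [[0, 0, -12], [0.015, 0, 0], 3],
    [[10, 0, -16], [0.015, 0, 0], 3],
    [[14, 0, -16], [0.015, 0, 0], 3],
    [[18, 0, -16], [0.015, 0, 0], 3],
    [[18, 0, -16], [0.015, 0, 0], 3],
    [[18, 0, -16], [0.015, 0, 0], 3],
    [[18, 0, -16], [0.015, 0, 0], 3],
    [[18, 0, -16], [0.015, 0, 0], 3],
  ],
)

```text
time: 9.42
eef_pos: [0.5776, -0.211, 0.2268]
tool_rot: [0.003, 0.758, -0.653, -0.001]
wrist_force: [0.4, -0.3, -0.7]
opening: 0.0302
gripper_force: 0.0
```

```bash
python3 - <<'E'
from h import *
ims=[]
for n in("top","side"):
    d=get(n); P=cloud(d); Q=(P-H)@RH.as_matrix()*1000
    im=d["image"].astype(int); w=(im.min(-1)>120)&(im.max(-1)-im.min(-1)<45)
    k=w&(abs(Q[...,0])<64)&(abs(Q[...,1])<55)&(Q[...,2]>36)&(Q[...,2]<56)
    q=Q[k]; A=np.c_[q[:,:2],np.ones(len(q))]; z=q[:,2]
    for _ in range(3):
        co=np.linalg.lstsq(A,z,rcond=None)[0]; r=abs(z-A@co)<2; A,z=A[r],z[r]
    print(n,len(q),co,"free z",co[0]*60+co[2],"front z",-60*co[0]+co[2],"ext",np.percentile(A[:,0],[1,99]),np.percentile(A[:,1],[1,99]))
    b=Q[(Q[...,0]>58)&(Q[...,0]<66)&(abs(Q[...,1])<15)]; print(b[:,2].round(0)[:30])
    ex=d["image"][165:300,190:350]; ims.append(cv2.resize(ex,(400,338),interpolation=cv2.INTER_CUBIC))
cv2.imwrite("pics/end.png",np.hstack(ims)[:,:,::-1])
E
```

```text
top 893 [3.55325494e-03 1.72992977e-02 4.63717815e+01] free z 46.584976835253805 front z 46.15858624211756 ext [-60.78158311  62.47784512] [-54.29900395  14.19801084]
[592. 592. 592. 593. 595. 595. 594. 595. 594. 595. 594. 593. 593. 592.
 593. 593. 595. 594. 593. 593. 593. 594. 597. 596. 597. 597. 595. 596.
 595. 595.]
side 1027 [-2.51674549e-03  1.49427402e-03  4.46409890e+01] free z 44.48998423457927 front z 44.79199369368476 ext [-19.32905585  62.93756699] [-53.1371999   52.51520912]
[55. 52. 52. 54. 54. 50. 49. 53. 52. 46. 44. 56. 52. 50. 45. 45. 56. 53.
 48. 43. 44. 53. 53. 52. 45. 44. 55. 53. 49. 45.]
```

View pics/end.png

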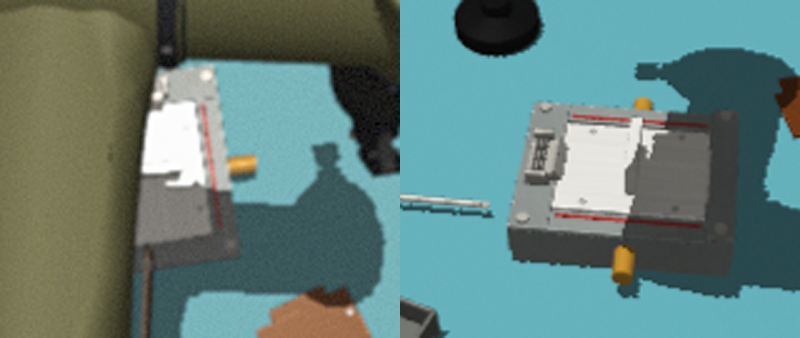

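The end picture shows the cover flat in the opening: its top is at about 46 mm at both ends, with the latch nose at (550,158) over its edge. The gripper is clear.

```bash
python3 -c "
from cell import order; print(order.job_done())"
```

```text
the job is handed in; nothing more can be done
None
```

The tongued cover is hooked under the lip and lies flat, with the latch closed over its free edge. The gripper is open and clear, and I handed the job in after about 9.5 s on the robot's clock.

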